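# Seat the weighing plate on the kitchen scale's pins

### The job

The metal weighing plate of the kitchen scale has been left askew, riding on top of the scale's two locating pins. Push it sideways by its edges with the fingers until both its holes drop over the pins and the plate lies flat on the scale. Only push it, do not grip or lift it, and leave the mug, the glass, the spice jar and the lemon where they stand.

Things in the scene. Friction and masses are not known exactly. Their poses are not given: they have to be found in the camera images.
- scale: fixed kitchen scale. Origin on the worktop under its deck's middle; x points away from its front, y left, z up. Grey deck 130 (x) by 170 mm (y), top 60 mm high. Round it a black plinth 22 mm high: y -105 to 105, x -140 to 65 mm; its front part is the console (display, two grey buttons that do not move). Two pins stand on the deck at x -55, y 60 and -60 mm, hidden under the plate
- plate: loose flat aluminium plate, 170 (x) by 210 (y) by 6 mm, about 0.55 kg, slides at a few N. Origin at its underside's centre, z up. Holes 18 mm wide at x -55, y 60 and -60 mm. Starts with its front on the pins' tops, 8 mm up, its back edge on the deck, 16-34 mm too far to the console, up to 28 mm left or right, turned up to 0.12 rad. Seated: origin 60 mm above the scale's, axes along the scale's
- pin_left (a point): foot of the left pin (+y), on the deck's top. Both pins are upright, round, 10 mm in diameter, 8 mm tall with domed tops; with the plate seated they show 2 mm above it in the holes
- pin_right (a point): foot of the right pin (-y), on the deck's top; like the left one. The holes leave about 4 mm of play round the pins
- hole_left (a point): centre of the plate's left hole (+y), at the plate's underside. Seated, it lies over the left pin's foot and the plate overhangs the deck by 20 mm all round, so fingers beside it may reach below its edge
- hole_right (a point): centre of the plate's right hole (-y), at the plate's underside. With the plate seated, its front edge lies 55 mm behind the console's front edge, and its left and right edges stand above the console's left and right ends
- mug: loose mug with a dark band, 92 x 127 x 95 mm, to the left of the scale; origin at the centre of its underside; leave alone
- spice_jar: loose spice jar with a black cap, 45 mm in diameter, 105 mm tall, right of the scale, far side; origin at the centre of its underside; leave alone
- lemon: loose lemon, 78 x 55 x 56 mm, left of the scale, farther off than the mug; origin at the centre of its underside; leave alone
- glass: loose clear drinking glass, 81 mm in diameter, 91 mm tall, right of the scale, near side; origin at the centre of its underside; leave alone

How it is judged (in metres and radians):
At the end, for the whole second after the job is handed in: The plate lies flat on the deck (underside at both holes less than 2.5 mm above the deck, tilt under 0.03 rad), each hole centred over its pin within 6.5 mm and the plate in line with it within 0.12 rad (the play of the holes on the pins), and at rest (z of each of hole_left, hole_right in the frame of scale below 0.0625 m and z of plate in the frame of scale above 0.057 m and angle between plate's own z axis and vertical below 0.03 rad and horizontal distance between hole_left and pin_left below 0.0065 m and horizontal distance between hole_right and pin_right below 0.0065 m and angle between the y axis of plate and the y axis of scale, either way round below 0.12 rad and linear speed of plate below 0.02 m/s); the robot touches nothing.
It fails at once if the plate is lifted off the scale: its middle more than 15 mm above its seat (z of plate in the frame of scale above 0.075 m).
It fails at once if one side of the plate is lifted or tipped up by more than 0.2 rad (angle between plate's own z axis and vertical above 0.2 rad).
It fails at once if the mug, the glass, the spice jar or the lemon is moved by more than 20 mm (distance of any of mug, spice_jar, lemon, glass from where it was at the start of the episode above 0.02 m).
It also fails if it takes over 54 s, if anything falls off the work surface, if the arm or the gripper's body presses on something with over 40 N, if the wrist force passes 120 N, or if a joint passes its speed limit or range.

### The arm

A 6-joint arm with a two-finger parallel gripper is mounted at the origin on a cart in front of the work surface, level with it; the furniture and walls round the work are solid. World frame = base frame: x ahead of the robot, y to its left, z up, the work surface at z = 0. Lengths are in mm, angles in degrees, forces in N, time in s.
With the tool pointing down it reaches from about 350 to 850 mm from the base axis. Payload 8.1 kg.
Tool frame: the origin (TCP) lies between the finger pads; the fingertips stand 17 mm ahead of it and the grasp point (between the pads) lies 2 mm behind it; z points along the fingers, y is the line along which they close (so a half turn about z gives the same grasp; the last joint's range is limited). The gripper opens to 85 mm and grips with 20 to 120 N. Pads are 22 mm wide; open, the fingers measure 114 mm over their backs; the gripper's body (76 mm by 85 mm) begins 54 mm behind the grasp point. The pads swing forward as they close: fully open they stand 13 mm farther back than shut.
Start: joints at [-75.31, 7.471, 85.268, -0, 87.261, -4.893], TCP at [201.13, -565.289, 248.292] pointing down, gripper open.
Joint ranges: [-169.43, 169.43], [-51.17, 129.36], [1.28, 143.12], [-76.62, 256.62], [0, 156.53], [-152.29, 152.29]. Speed limits (degrees/s): [136.94, 136.94, 159.86, 180, 180, 180].

### API

Orientations are given as [roll, pitch, yaw] about the fixed x, y, z axes, in that order (R = Rz(yaw) Ry(pitch) Rx(roll)).
In Python, from bench import sense, snapshot, hand_in, trace, place_of gives the robot as it stands.
- The arm moves only by the shell command python3 -m handwheel 'ROWS' [FORCE]. ROWS is JSON, a list of rows, each a list of 7 numbers: the opening, from -1 (shut) to 1 (fully open), then the shift along the tool's x, y, z in cm, then the turn, a rotation vector about the tool's x, y, z in rad. A call has 1 to 12 rows; each row shifts and turns the commanded pose from where the row before left it, along the tool's axes as they then stand; what a row does not reach is not made up. A row lasts 1/12 s, in which the tool goes at most 41.7 mm and 7.16 degrees, less where a joint would pass 70% of its speed; a pose out of reach is approached as far as the arm can. A call with a gripper value outside its range is refused whole. The fingers move at their own pace and stop on an object; FORCE is the grip in N (left out, the last holds). Time passes only in rows, so rows that do not move let the fingers close. It gives the time, the measured TCP pose, the force, the opening and the grip force at its end, in the units of the state.
- sense(): the state, without advancing time (a new reading comes with each control period).
- snapshot(name): name is "scene" or "top"; returns a dict with "image" (480x640x3 uint8, red, green, blue), "intrinsics" (3x3 intrinsics, pixels), "R" (3x3) and "t" (3): a world point X has camera coordinates R X + t. Camera axes: x right, y down, z forward; pixel columns grow to the right and rows downward; lengths in mm; the calibration is good to about 2 mm. A picture is of the moment at which its call begins. There is no depth.
- hand_in(): hands the job in; it is judged then, once.
Trained networks look in a picture, given as the dict that the camera call returned (one of the last four; its "shot" number tells which), for a name from the list of things; names that differ only in an ending like _2 or _b are one class to them, and where a whole thing is asked for, a point or a joint stands for the part that bears it (a point fixed in the world has none). Each returns a list of dicts, best first, with "conf" (0 to 1); they miss things now and then, are a little off and sometimes report something else, mostly with a low value. They report only what shows in the picture. A call takes as long as a camera call.
- trace(picture, query): "pixels" (480x640 bool, what is visible of it).
- place_of(picture, query): "location" ([x, y, z] in mm, in world coordinates, good to about 4 mm: a listed point, or the origin of a listed thing).
The state is a dict: "time": time; "joint_pos": joint angles; "qd": joint speeds; "joint_efforts": joint torques, N m; "tool_pos": TCP position; "tcp_rot": TCP orientation; "ft_force": force on the tool from outside, world axes, zero at the start; "wrist_torque": the same for the moment, N m; "finger_gap": finger opening in mm; "grip_force": force on a finger pad.
Only numpy, scipy, OpenCV 4.12 (cv2) and the standard library are available. Lean on these libraries where they do the work, as an engineer would, in place of code of your own. Each camera call takes 0.05 s, during which the arm holds its last target. There are 200 camera calls.

## Working session

There is one attempt and no reset: what is moved stays moved. The work goes in short steps, Python scripts to look and compute and a shell command to move; the robot and the scene stay as the last step left them, time stands still between calls to the robot, and variables do not carry over. Pictures are saved under pics/ and viewed, at most 10 in all, crops included, and the job is handed in when it is done.

```bash
mkdir -p pics; ls
cat > h.py <<'E'
import numpy as np, cv2, json
from bench import *
def look(cam,names,save=None):
    s=snapshot(cam)
    if save: cv2.imwrite('pics/'+save,s['image'][:,:,::-1])
    for n in names:
        r=place_of(s,n)
        print(cam,n,[(np.round(d['location'],0).tolist(),round(d['conf'],2)) for d in r[:2]])
    return s
def px(s,X):
    c=s['R']@np.array(X,float)+s['t']; p=s['intrinsics']@c; return p[:2]/p[2]
def ray(s,u,v,z):
    R=np.array(s['R']);t=np.array(s['t']);o=-R.T@t
    d=R.T@np.linalg.inv(s['intrinsics'])@[u,v,1]; return o+d*(z-o[2])/d[2]
E
python3 - <<'E'
from h import *
for c in('scene','top'):
    s=look(c,['scale','plate','pin_left','pin_right','hole_left','hole_right','mug','spice_jar','lemon','glass'],c+'0.png')
st=sense();print(st['tool_pos'],st['tcp_rot'],st['time'],st['ft_force'])
E
```

```text
pics
scene scale [([604.0, -68.0, 4.0], 0.67)]
scene plate [([601.0, -67.0, -2.0], 0.24)]
scene pin_left [([536.0, -12.0, 59.0], 0.78), ([512.0, -17.0, 66.0], 0.72)]
scene pin_right []
scene hole_left [([509.0, -19.0, 67.0], 0.65)]
scene hole_right [([521.0, -136.0, 72.0], 0.69)]
scene mug [([415.0, 417.0, -0.0], 0.72), ([611.0, 363.0, 3.0], 0.23)]
scene spice_jar [([645.0, -353.0, 2.0], 0.76), ([609.0, 362.0, 3.0], 0.44)]
scene lemon [([613.0, 364.0, 2.0], 0.59)]
scene glass [([402.0, -345.0, 0.0], 0.78)]
top scale []
top plate [([571.0, -71.0, 67.0], 0.82)]
top pin_left [([540.0, -11.0, 59.0], 0.8), ([610.0, 366.0, -0.0], 0.41)]
top pin_right [([558.0, -131.0, 63.0], 0.73)]
top hole_left [([508.0, -18.0, 73.0], 0.63)]
top hole_right [([524.0, -136.0, 66.0], 0.59), ([559.0, -133.0, 64.0], 0.26)]
top mug []
top spice_jar [([649.0, -355.0, 2.0], 0.55)]
top lemon [([609.0, 366.0, -1.0], 0.61)]
top glass [([400.0, -346.0, -1.0], 0.81)]
[ 201.1301228  -565.29821485  248.29909077] [1.79998510e+02 1.31103104e-03 1.95843095e+01] 1.1 [-0.09900842 -1.34408641  0.70123365]
```

View pics/top0.png

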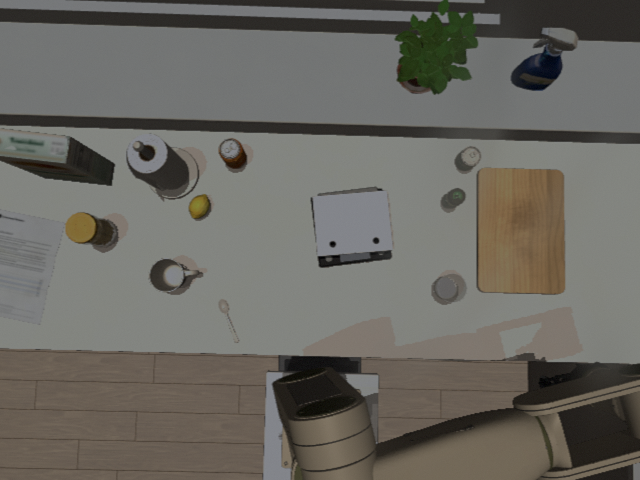

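View pics/scene0.png

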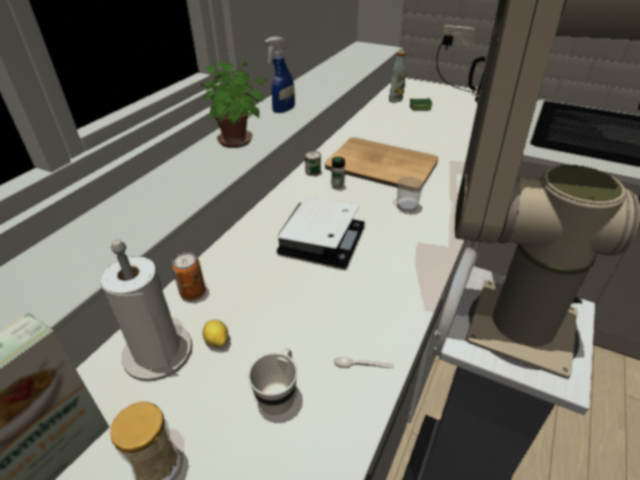

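The top view shows the plate at about (353,223) px, with its holes at (333,244) and (376,240). The console strip is below it, near (355,260). I'll refine the scale and plate poses with one crop.

Run:
```python
from h import *
s=snapshot('top')
im=s['image'][:,:,::-1]
c=cv2.resize(im[175:280,295:410],None,fx=5,fy=5,interpolation=cv2.INTER_CUBIC); cv2.imwrite('pics/crop0.png',c)
for n,z in(('plate',70),):
    m=trace(s,n)[0]['pixels'].astype(np.uint8)
    r=cv2.minAreaRect(cv2.findNonZero(m)); b=cv2.boxPoints(r)
    P=np.array([ray(s,*p,z) for p in b]); print(n,P.round(0).tolist(),P.mean(0).round(1))
    for i in range(4):
        d=P[(i+1)%4]-P[i]; print(np.hypot(*d[:2]).round(0),np.degrees(np.arctan2(d[1],d[0])).round(1))
for k in range(3):
    s=look(('top','scene')[k%2],['scale','pin_left','pin_right','hole_left','hole_right','plate'])
```

```text
plate [[646.0, 41.0, 70.0], [670.0, -170.0, 70.0], [500.0, -187.0, 70.0], [476.0, 23.0, 70.0]] [572.9 -73.   70. ]
213.0 -83.5
171.0 -174.3
210.0 96.3
171.0 6.3
top scale []
top pin_left [([536.0, -14.0, 62.0], 0.68)]
top pin_right [([557.0, -133.0, 58.0], 0.92)]
top hole_left [([510.0, -16.0, 69.0], 0.57)]
top hole_right [([521.0, -134.0, 66.0], 0.6)]
top plate [([571.0, -70.0, 68.0], 0.94)]
scene scale [([603.0, -66.0, -1.0], 0.78)]
scene pin_left [([538.0, -11.0, 60.0], 0.85)]
scene pin_right []
scene hole_left [([650.0, -353.0, 2.0], 0.73), ([510.0, -15.0, 66.0], 0.71)]
scene hole_right [([523.0, -139.0, 75.0], 0.8)]
scene plate [([573.0, -75.0, 66.0], 0.96)]
top scale []
top pin_left [([536.0, -15.0, 59.0], 0.57)]
top pin_right [([558.0, -129.0, 58.0], 0.72)]
top hole_left [([510.0, -19.0, 73.0], 0.95)]
top hole_right [([525.0, -134.0, 68.0], 0.58)]
top plate [([572.0, -70.0, 70.0], 0.67)]
```

View pics/crop0.png

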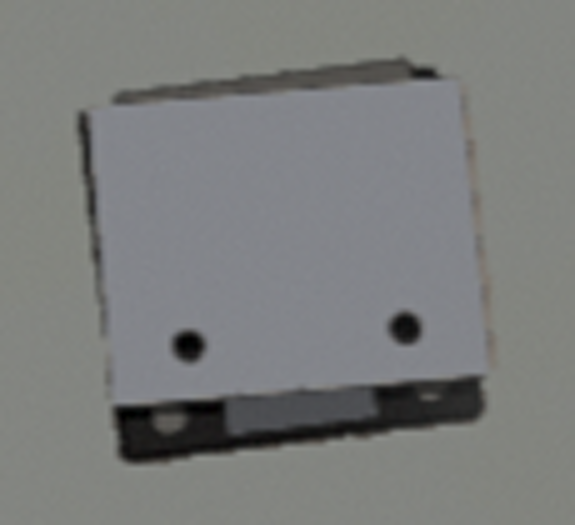

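Run:
```python
from h import *
s=snapshot('top')
f=lambda u,v,z: ray(s,295+u/5,175+v/5,z)[:2].round(1)
print('console',f(120,462,22),f(486,413,22)); print('holes',f(188,345,74),f(405,327,74))
print('plate corners F',f(110,405,74),f(490,373,74),'B',f(84,110,66),f(462,78,66)); print('deck back',f(115,96,60),f(412,60,60))
for a in(7.0,8.5):
  c,d=np.cos(np.radians(a)),np.sin(np.radians(a)); 
  m=(f(120,462,22)+f(486,413,22))/2; print(a,'scale origin from console',m+140*np.array([c,d]))
```

```text
console [447.4  14.7] [ 480.5 -193. ]
holes [510.9 -20.7] [ 523.9 -140.2]
plate corners F [476.7  21.4] [ 499.7 -187.5] B [641.3  40.1] [ 665.3 -170.7]
deck back [650.7  23. ] [ 675.8 -143.2]
7.0 scale origin from console [602.90646123 -72.08829192]
8.5 scale origin from console [602.41222087 -68.45668244]
```

```bash
python3 -m handwheel '[[1,0,0,0,0,0,0.094],[1,0,0,0,0,0,0.094],[1,1.4,-1.9,0,0,0,0],[1,1.4,-1.9,0,0,0,0],[1,1.4,-1.9,0,0,0,0],[1,1.4,-1.9,0,0,0,0],[1,1.4,-1.9,0,0,0,0],[1,1.4,-1.9,0,0,0,0],[1,1.4,-1.9,0,0,0,0],[1,1.4,-1.9,0,0,0,0],[1,1.4,-1.9,0,0,0,0],[1,1.4,-1.9,0,0,0,0]]'
python3 -m handwheel '[[1,1.4,-2,0,0,0,0],[1,1.4,-2,0,0,0,0],[1,1.4,-2,0,0,0,0],[1,1.4,-2,0,0,0,0],[1,1.4,-2,0,0,0,0],[1,1.4,-2,0,0,0,0],[1,1.4,-2,0,0,0,0],[1,1.4,-2,0,0,0,0],[1,1.4,-2,0,0,0,0],[1,1.4,-2,0,0,0,0],[1,1.4,-2,0,0,0,0],[1,1.4,-2,0,0,0,0]]'
```

```text
time: 3.3
tool_pos: [310.7, -355.1, 248.4]
tcp_rot: [180.0, -0.0, 8.8]
ft_force: [-0.1, 0.7, 0.9]
finger_gap: 85.8
grip_force: 0.0
time: 4.3
tool_pos: [440.0, -92.0, 248.5]
tcp_rot: [180.0, -0.0, 8.8]
ft_force: [0.5, -0.8, -0.7]
finger_gap: 85.1
grip_force: 0.0
```

```bash
python3 -m handwheel '[[1,0,0,1.8,0,0,0],[1,0,0,1.8,0,0,0],[1,0,0,1.8,0,0,0],[1,0,0,1.8,0,0,0],[1,0,0,1.8,0,0,0],[1,0,0,1.8,0,0,0],[1,0,0,1.8,0,0,0],[1,0,0,1.8,0,0,0],[1,0,0,1.8,0,0,0],[1,0,0,1.7,0,0,0],[1,0,0,1.6,0,0,0],[1,0,0,0,0,0,0]]'
python3 - <<'E'
from h import *
s=look('scene',['hole_left','hole_right'])
c=s['image'][150:290,240:440,::-1];cv2.imwrite('pics/sc1.png',cv2.resize(c,None,fx=4,fy=4,interpolation=cv2.INTER_CUBIC))
E
```

```text
time: 5.3
tool_pos: [437.2, -92.4, 50.1]
tcp_rot: [-179.9, 0.3, 8.8]
ft_force: [-0.9, 0.8, -1.6]
finger_gap: 85.2
grip_force: 0.0
scene hole_left [([508.0, -16.0, 68.0], 0.58)]
scene hole_right [([521.0, -140.0, 69.0], 0.77), ([537.0, -10.0, 59.0], 0.7)]
```

View pics/sc1.png

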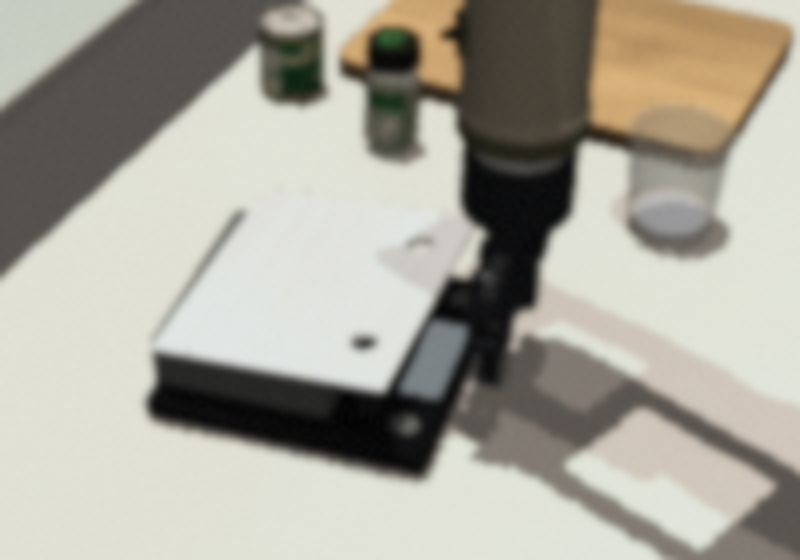

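The fingers, at about (490,350) in the crop, stand just in front of the console and below plate level. Next I push along tool +x.

```bash
python3 -m handwheel '[[1,0.7,0,0,0,0,0],[1,0.7,0,0,0,0,0],[1,0.6,0,0,0,0,0],[1,0.5,0,0,0,0,0],[1,0.4,0,0,0,0,0],[1,0.3,0,0,0,0,0],[1,0.3,0,0,0,0,0],[1,0.3,0,0,0,0,0],[1,0.3,0,0,0,0,0],[1,0.3,0,0,0,0,0],[1,0.3,0,0,0,0,0],[1,0.3,0,0,0,0,0]]'
python3 - <<'E'
from h import *
for c in('scene','top'): s=look(c,['hole_left','hole_right','plate'])
E
```

```text
time: 6.45
tool_pos: [489.0, -85.4, 53.0]
tcp_rot: [-180.0, 0.0, 8.8]
ft_force: [-3.0, -0.2, -1.6]
finger_gap: 85.4
grip_force: 1.0
scene hole_left [([518.0, -16.0, 64.0], 0.92)]
scene hole_right [([536.0, -136.0, 71.0], 0.68)]
scene plate [([583.0, -65.0, 66.0], 0.88), ([650.0, -353.0, 1.0], 0.42)]
top hole_left [([519.0, -16.0, 70.0], 0.6)]
top hole_right [([539.0, -131.0, 66.0], 0.9)]
top plate [([582.0, -64.0, 66.0], 0.94)]
```

```bash
python3 -m handwheel '[[1,0.2,0,0,0,0,0],[1,0.2,0,0,0,0,0],[1,0.2,0,0,0,0,0],[1,0.2,0,0,0,0,0],[1,0.2,0,0,0,0,0],[1,0.15,0,0,0,0,0],[1,0.1,0,0,0,0,0],[1,0.1,0,0,0,0,0],[1,0.1,0,0,0,0,0],[1,0.1,0,0,0,0,0],[1,0,0,0,0,0,0],[1,0,0,0,0,0,0]]'
python3 - <<'E'
from h import *
for c in('scene','top'): s=look(c,['hole_left','hole_right','plate','pin_left','pin_right'])
E
```

```text
time: 7.85
tool_pos: [504.3, -83.2, 53.4]
tcp_rot: [180.0, 0.0, 8.8]
ft_force: [-3.2, -1.0, 2.2]
finger_gap: 85.1
grip_force: 1.6
scene hole_left [([531.0, -15.0, 56.0], 0.62)]
scene hole_right [([550.0, -132.0, 61.0], 0.63)]
scene plate []
scene pin_left [([536.0, -12.0, 58.0], 0.62)]
scene pin_right [([559.0, -136.0, 56.0], 0.74)]
top hole_left [([532.0, -12.0, 59.0], 0.81)]
top hole_right [([552.0, -128.0, 59.0], 0.61)]
top plate [([598.0, -66.0, 63.0], 0.88)]
top pin_left [([540.0, -13.0, 60.0], 0.62)]
top pin_right []
```

```bash
python3 -m handwheel '[[1,0.1,0,0,0,0,0],[1,0.1,0,0,0,0,0],[1,0.1,0,0,0,0,0],[1,0,0,0,0,0,0],[1,0,0,0,0,0,0]]'
python3 - <<'E'
from h import *
for c in('top','scene'): s=look(c,['hole_left','hole_right','plate','pin_left','pin_right'])
c=s['image'][150:290,240:440,::-1];cv2.imwrite('pics/sc2.png',cv2.resize(c,None,fx=4,fy=4,interpolation=cv2.INTER_CUBIC))
E
```

```text
time: 8.87
tool_pos: [507.5, -82.6, 53.3]
tcp_rot: [-180.0, -0.0, 8.8]
ft_force: [-2.4, 0.8, 0.6]
finger_gap: 85.3
grip_force: 1.2
top hole_left [([538.0, -10.0, 60.0], 0.83), ([540.0, -16.0, 64.0], 0.23)]
top hole_right [([557.0, -131.0, 57.0], 0.76)]
top plate [([598.0, -64.0, 62.0], 0.85)]
top pin_left [([537.0, -14.0, 60.0], 0.89), ([612.0, 369.0, 0.0], 0.31)]
top pin_right []
scene hole_left [([535.0, -9.0, 53.0], 0.72), ([607.0, -68.0, -1.0], 0.71)]
scene hole_right [([554.0, -132.0, 60.0], 0.6)]
scene plate [([602.0, -62.0, 62.0], 0.93)]
scene pin_left [([539.0, -12.0, 58.0], 0.81)]
scene pin_right [([562.0, -134.0, 56.0], 0.55)]
```

View pics/sc2.png

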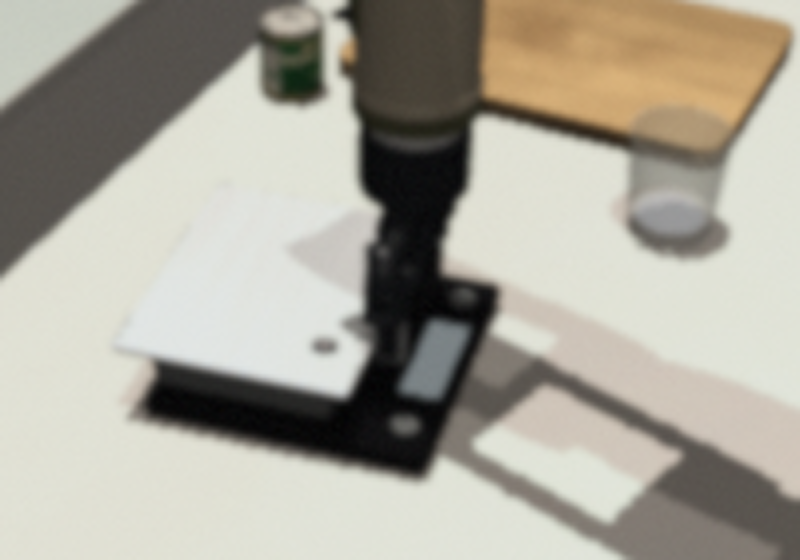

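The left hole, at (325,345) in the crop, now shows a light centre, so a pin is probably inside it. I'll back off and look from above.

```bash
python3 -m handwheel '[[1,-0.3,0,0,0,0,0],[1,-0.6,0,0,0,0,0],[1,-1,0,0,0,0,0],[1,-1.5,0,0,0,0,0],[1,-2,0,0,0,0,0],[1,-2,0,0,0,0,0],[1,-2,0,0,0,0,0],[1,-1.5,0,0,0,0,0],[1,-1,0,0,0,0,0],[1,0,0,0,0,0,0]]'
python3 - <<'E'
from h import *
for c,(a,b,d,e) in(('top',(225,270,305,405)),('scene',(195,265,270,370))):
    s=look(c,['hole_left','hole_right','plate','pin_left','pin_right','scale'])
    cv2.imwrite('pics/%s3.png'%c,cv2.resize(s['image'][a:b,d:e,::-1],None,fx=8,fy=8,interpolation=cv2.INTER_CUBIC))
E
```

```text
time: 10.3
tool_pos: [387.7, -101.0, 52.8]
tcp_rot: [-180.0, 0.1, 8.8]
ft_force: [-0.3, 0.8, -0.3]
finger_gap: 85.6
grip_force: 0.0
top hole_left [([538.0, -14.0, 60.0], 0.74)]
top hole_right [([558.0, -127.0, 56.0], 0.98), ([536.0, -13.0, 64.0], 0.59)]
top plate [([599.0, -62.0, 63.0], 0.68)]
top pin_left [([536.0, -15.0, 61.0], 0.96)]
top pin_right [([562.0, -131.0, 59.0], 0.6)]
top scale [([541.0, -16.0, 60.0], 0.23)]
scene hole_left [([538.0, -10.0, 57.0], 0.8)]
scene hole_right [([558.0, -131.0, 60.0], 0.76)]
scene plate [([600.0, -62.0, 62.0], 0.88)]
scene pin_left [([537.0, -12.0, 59.0], 0.8)]
scene pin_right [([565.0, -134.0, 55.0], 0.94)]
scene scale [([603.0, -65.0, -3.0], 0.87), ([400.0, -345.0, 2.0], 0.21)]
```

View pics/top3.png

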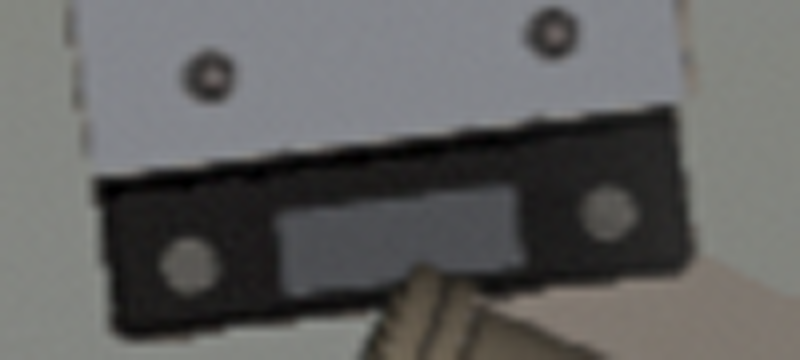

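View pics/scene3.png

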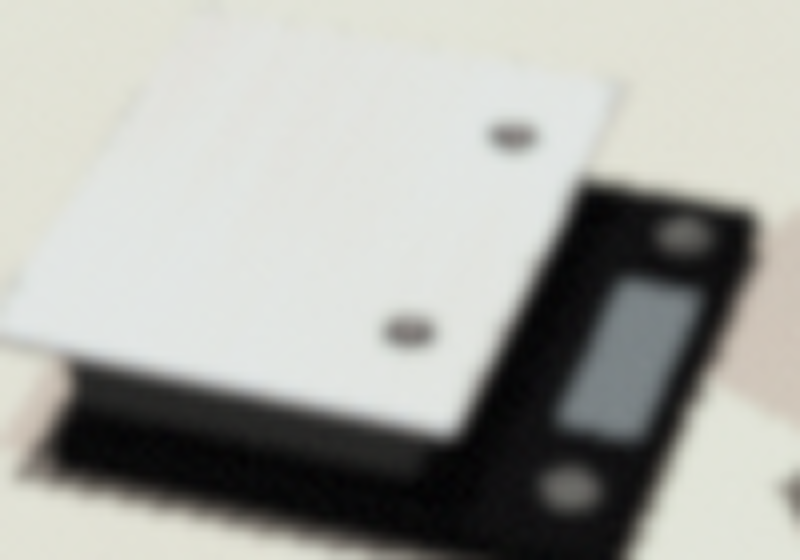

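Both holes have their pin near the centre: top crop (210,77) and (553,33), scene crop (410,330) and (513,135). The plate lies flat with its origin at about z = 60 mm, and the robot is clear of it. I'm handing in.

```bash
python3 -c "
from bench import hand_in; print(hand_in())"
```

```text
the job is handed in; nothing more can be done
None
```

The plate looks seated flat: both camera views show each pin near the centre of its hole. I only pushed it, kept well clear of the other objects, backed the arm off and handed in at about 10 s. No verdict came back.

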